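Switch on the last guarded channel

TASK

Of the three guarded toggle switches on the bench rail two are on, their levers leaning to the back, and one is still off, its lever leaning to the front. With a fingertip raise the guard of the one that is off clear of its lever, hold it up on the finger while pushing the lever to the back until it tips over to on, then draw the finger out so that the guard drops shut over it. Work gently, and leave the other two switches and everything lying round about as they are.

Things in the scene. Friction and masses are not known exactly. Their poses are not given: they have to be found in the camera images.
- channel_1: switch module 1 of three alike, side by side in changing order, 74 mm apart on a rail: a fixed flat grey box 110 deep (x) x 70 wide (y) x 46 mm high. Origin: centre of its underside, 10 mm above the bench; x runs from its front to its back, y to its left, z up. Level panel on top at z = 46 mm; lever pivot at x +3, y 0, z 49 mm; guard hinge along y at x +36, z 51 mm
- guard_1 (a joint): guard 1, rad: 0 = shut over the lever; grows as its front swings up and back, stop at 1.1. A light damped spring (0.01 to 0.04 N m) shuts it in about half a second when nothing holds it: it never stays up by itself. A hood open at front and below: two cheeks 45 mm apart inside, clear window on top 28 mm above the panel, from the hinge to 46 mm in front of it
- tab_1 (a point): front of the finger tab of guard 1, mid-width; moves with the guard. The tab, 40 mm wide, is turned up 30 degrees from the hood's front edge and ends 55 mm in front of the hinge, its lower edge 32 mm above the panel; open below. Lift it from below with a fingertip that leans in by 0.35 rad or more, moving up and to the back; an upright finger pushed straight back against its edge jams. Raised, it rides on the finger's far side
- toggle_1 (a joint): lever of switch 1, rad: 0 = off, leaning 0.28 to the front; 0.56 = on, leaning 0.28 to the back. Pushed to the back to switch on; past the middle (0.28) it tips over by itself to the end, and stays there (about 0.7 N at the tip). Steel bat lever with a white sleeve, 22 mm long from its pivot, 8 mm thick at the tip
- channel_2: switch module 2 of three alike, side by side in changing order, 74 mm apart on a rail: a fixed flat grey box 110 deep (x) x 70 wide (y) x 46 mm high. Origin: centre of its underside, 10 mm above the bench; x runs from its front to its back, y to its left, z up. Level panel on top at z = 46 mm; lever pivot at x +3, y 0, z 49 mm; guard hinge along y at x +36, z 51 mm
- guard_2 (a joint): guard 2, rad: 0 = shut over the lever; grows as its front swings up and back, stop at 1.1. A light damped spring (0.01 to 0.04 N m) shuts it in about half a second when nothing holds it: it never stays up by itself. A hood open at front and below: two cheeks 45 mm apart inside, clear window on top 28 mm above the panel, from the hinge to 46 mm in front of it
- tab_2 (a point): front of the finger tab of guard 2, mid-width; moves with the guard. The tab, 40 mm wide, is turned up 30 degrees from the hood's front edge and ends 55 mm in front of the hinge, its lower edge 32 mm above the panel; open below. Lift it from below with a fingertip that leans in by 0.35 rad or more, moving up and to the back; an upright finger pushed straight back against its edge jams. Raised, it rides on the finger's far side
- toggle_2 (a joint): lever of switch 2, rad: 0 = off, leaning 0.28 to the front; 0.56 = on, leaning 0.28 to the back. Pushed to the back to switch on; past the middle (0.28) it tips over by itself to the end, and stays there (about 0.7 N at the tip). Steel bat lever with a white sleeve, 22 mm long from its pivot, 8 mm thick at the tip
- channel_3: switch module 3 of three alike, side by side in changing order, 74 mm apart on a rail: a fixed flat grey box 110 deep (x) x 70 wide (y) x 46 mm high. Origin: centre of its underside, 10 mm above the bench; x runs from its front to its back, y to its left, z up. Level panel on top at z = 46 mm; lever pivot at x +3, y 0, z 49 mm; guard hinge along y at x +36, z 51 mm
- guard_3 (a joint): guard 3, rad: 0 = shut over the lever; grows as its front swings up and back, stop at 1.1. A light damped spring (0.01 to 0.04 N m) shuts it in about half a second when nothing holds it: it never stays up by itself. A hood open at front and below: two cheeks 45 mm apart inside, clear window on top 28 mm above the panel, from the hinge to 46 mm in front of it
- tab_3 (a point): front of the finger tab of guard 3, mid-width; moves with the guard. The tab, 40 mm wide, is turned up 30 degrees from the hood's front edge and ends 55 mm in front of the hinge, its lower edge 32 mm above the panel; open below. Lift it from below with a fingertip that leans in by 0.35 rad or more, moving up and to the back; an upright finger pushed straight back against its edge jams. Raised, it rides on the finger's far side
- toggle_3 (a joint): lever of switch 3, rad: 0 = off, leaning 0.28 to the front; 0.56 = on, leaning 0.28 to the back. Pushed to the back to switch on; past the middle (0.28) it tips over by itself to the end, and stays there (about 0.7 N at the tip). Steel bat lever with a white sleeve, 22 mm long from its pivot, 8 mm thick at the tip
- marker: capped white marker, 136 mm long, 14 mm thick, lying in front of the modules; loose, a bystander. Origin: centre of its underside
- syringe: syringe, 113 mm long, 27 mm high, lying in front of the modules; loose, a bystander. Origin: centre of its underside
- beaker: small glass beaker, 43 mm across, 56 mm high, standing behind the modules; loose, a bystander. Origin: centre of its underside
- vial: small capped vial, 28 mm across, 56 mm high, standing behind the modules; loose, a bystander. Origin: centre of its underside
- pipette: white micropipette, 236 mm long, 31 mm high, lying to the left of the modules; loose, a bystander. Origin: centre of its underside
- petri: low clear dish, 74 mm across, 12 mm high, to the right of the modules; loose, a bystander. Origin: centre of its underside

How it is judged:
On the way, in this order (a step that is already met when the one before it is completed fails the run):
1. the guard of the switch that is off is raised by at least 0.2 rad while its lever is still off (value of joint guard_1 above 0.2 rad and value of joint toggle_1 below 0.28 rad), for 0.05 s.
2. its lever goes to on while its guard is still raised by at least 0.1 rad (value of joint guard_1 above 0.1 rad and value of joint toggle_1 above 0.45 rad), for 0.05 s.
At the end, for the whole second after the job is handed in: all three levers lean to the back (above 0.45 rad) and all three guards are shut (below 0.06 rad) and at rest (value of joint each of toggle_1, toggle_2, toggle_3 above 0.45 rad and value of joint each of guard_1, guard_2, guard_3 below 0.06 rad and velocity of joint guard_1 between -0.1 and 0.1 rad/s); the robot touches nothing.
It fails at once if one of the two switches that were on is moved towards off by more than 0.2 rad (value of joint any of toggle_2, toggle_3 below 0.38 rad).
It fails at once if the guard of one of the other two switches is raised by more than 0.25 rad (value of joint any of guard_2, guard_3 above 0.25 rad).
It fails at once if a switch module is pressed or pinched with more than 25 N (contact force between any of the arm, the fingers and channel_1 above 25 N or contact force between any of the arm, the fingers and channel_2 above 25 N or contact force between any of the arm, the fingers and channel_3 above 25 N).
It fails at once if a thing lying or standing round about is moved or lifted by more than 25 mm (distance of any of marker, syringe, beaker, vial, pipette, petri from where it was at the start of the episode above 0.025 m).
It also fails if it takes over 38 s, if anything falls off the work surface, if the arm or the gripper's body presses on something with over 40 N, if the wrist force passes 120 N, or if a joint passes its speed limit or range.

ROBOT

A 7-joint arm with a two-finger parallel gripper is mounted at the origin on a cart in front of the work surface, level with it; the furniture and walls round the work are solid. World frame = base frame: x ahead of the robot, y to its left, z up, the work surface at z = 0. Lengths are in m, angles in rad, forces in N, time in s.
With the tool pointing down it reaches from about 0.4 to 0.85 m from the base axis. Payload 4.5 kg.
Tool frame: the origin (TCP) lies on the front face of the gripper's body, between the roots of the fingers; the fingertips stand 73 mm ahead of it and the grasp point (between the pads) lies 54 mm ahead of it; z points along the fingers, y is the direction in which the jaws open and shut (so a half turn about z gives the same grasp; the last joint's range is limited). The gripper opens to 85 mm and grips with 20 to 120 N. Pads are 22 mm wide; open, the fingers measure 114 mm over their backs; the gripper's body (76 mm by 85 mm) begins 54 mm behind the grasp point. The pads swing forward as they close: fully open they stand 13 mm farther back than shut.
Start: joints at [-1.11, 0.689, -0.195, 1.565, 0.157, 0.902, -0.215], TCP at [0.259, 0.569, 0.304] pointing down, gripper open.
Joint ranges: [-3.01, 3.01], [-0.46, 2.08], [-1.47, 1.51], [0.13, 2.56], [-1, 4.14], [0.04, 2.09], [-2.66, 2.66]. Speed limits (rad/s): [2.57, 2.57, 3.14, 3.14, 3.14, 3.14, 3.14].

INTERFACE

Orientations are given as a rotation vector (axis times angle).
In Python, from rig import * gives the robot as it stands.
- The arm moves only by the tool step_arm, never from a script. Its arguments are lists of equal length, an entry for each row: "jaw": the closure, from -1 (fully open) to 1 (shut); "offset": the shift along the tool's x, y, z as a fraction of full scale, a list of three; "spin": the turn about the tool's z as a fraction of full scale. A call has 1 to 10 rows; each row shifts and turns the commanded pose from where the row before left it, along the tool's axes as they then stand; what a row does not reach is not made up. Full scale, the value 1, is 40 mm for a shift and 360 degrees for a turn. A row lasts 1/12 s, in which the tool goes at most 41.7 mm and 7.16 degrees, less where a joint would pass 70% of its speed; a pose out of reach is approached as far as the arm can. A call with a number of a shift or a turn outside -1 to 1 is refused whole. A call with a gripper value outside its range is refused whole. The fingers move at their own pace and stop on an object; "force" is the grip in N (left out, the last holds). Time passes only in rows, so rows that do not move let the fingers close. It gives the time, the measured TCP pose, the force and the opening at its end, in the units of the state.
- state(): the state, without advancing time (a new reading comes with each control period).
- capture(name): name is "side" or "top" or "wrist"; returns the picture (420x560x3 uint8, red, green, blue); there is no depth.
- camera_params(name): a dict with "K" (3x3 intrinsics, pixels), "eye" and "attitude" of the camera in the world; the wrist camera has in their place "hand_eye" (4x4, takes a point from camera to tool coordinates, whose origin is the TCP and whose axes are the flange's). Camera axes: x right, y down, z forward; pixel columns grow to the right and rows downward; lengths in m; the calibration is good to about 2 mm. A picture is of the moment at which its call begins: read the wrist's pose just before it. camera_params takes no time and is no camera call.
- close_job(): hands the job in, once; it reports no verdict.
The state is a dict: "t": time; "q": joint angles; "qd": joint speeds; "joint_efforts": joint torques, N m; "eef_pos": TCP position; "eef_rot": TCP orientation; "ft_force": force on the tool from outside, world axes, zero at the start; "torque": the same for the moment, N m; "width": finger opening in m.
Only numpy, scipy, OpenCV 4.12 (cv2) and the standard library are available. Lean on these libraries where they do the work, as an engineer would, in place of code of your own. Each camera call takes 0.05 s, during which the arm holds its last target. There are 200 camera calls.

## Working session

There is one attempt and no reset: what is moved stays moved. The work goes in short steps, Python scripts to look and compute and a tool call to move; the robot and the scene stay as the last step left them, time stands still between calls to the robot, and variables do not carry over. Pictures are saved under pics/ and viewed, about 8 in all and at most 12, crops included, and the job is handed in when it is done.

Besides the shell and the picture viewer there is one more tool, called after "Call:" in YAML: its name, and indented under it one key for each argument. step_arm: Moves the arm, as the interface text tells. Its arguments: {"type":"object","properties":{"jaw":{"type":"array"},"offset":{"type":"array"},"spin":{"type":"array"},"force":{"type":"number"}},"required":["jaw","offset","spin"]}

```bash
mkdir -p pics; ls; python3 - <<'E'
from rig import *
import cv2,numpy as np
s=state();print({k:np.round(v,3) for k,v in s.items()})
for n in("side","top","wrist"):
    im=capture(n);cv2.imwrite(f"pics/{n}0.png",im[:,:,::-1]);p=camera_params(n);print(n,{k:np.round(v,4).tolist() for k,v in p.items()})
E
```

```text
pics
{'t': np.float64(0.0), 'q': array([-1.11 ,  0.69 , -0.195,  1.566,  0.157,  0.902, -0.215]), 'qd': array([ 0.   ,  0.001,  0.002, -0.   ,  0.001, -0.002,  0.001]), 'joint_efforts': array([-0.0000e+00, -5.3962e+01, -1.2660e+00, -1.5855e+01,  9.0000e-03,
        1.0000e-02,  0.0000e+00]), 'eef_pos': array([0.259, 0.568, 0.303]), 'eef_rot': array([-6.65e-01, -3.07e+00,  3.00e-03]), 'ft_force': array([ 0.76 , -0.525,  0.251]), 'torque': array([-0.033, -0.051,  0.037]), 'width': np.float64(0.085)}
side {'K': [[442.6913, 0.0, 281.3701], [0.0, 442.6913, 207.0781], [0.0, 0.0, 1.0]], 'eye': [0.3024, 0.3884, 0.4828], 'attitude': [-0.4325, 2.5226, -1.5176]}
top {'K': [[442.6082, 0.0, 278.117], [0.0, 442.6082, 208.1941], [0.0, 0.0, 1.0]], 'eye': [0.4398, -0.321, 0.9369], 'attitude': [-2.1243, 2.1656, -0.0793]}
wrist {'K': [[318.3792, 0.0, 279.6826], [0.0, 318.3792, 207.3066], [0.0, 0.0, 1.0]], 'hand_eye': [[-0.0002, -0.9637, -0.2669, 0.067], [1.0, -0.0003, 0.0004, 0.0005], [-0.0005, -0.2669, 0.9637, -0.0707], [0.0, 0.0, 0.0, 1.0]]}
```

View pics/top0.png

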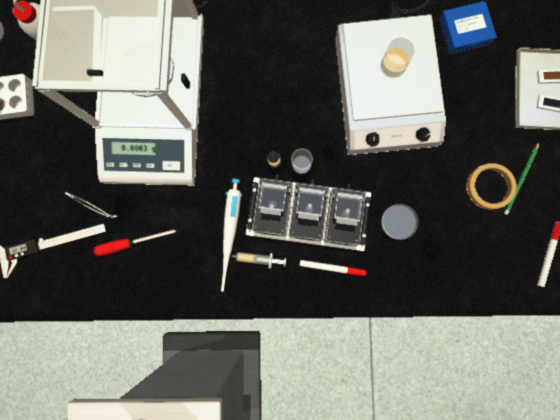

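View pics/side0.png

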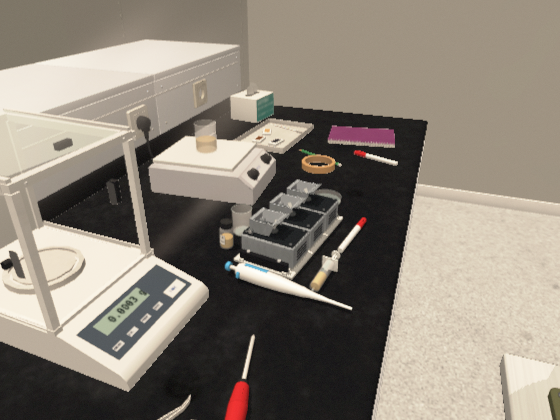

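```bash
python3 - <<'E'
import cv2,numpy as np
a=cv2.imread('pics/top0.png')[165:255,235:385];b=cv2.imread('pics/side0.png')[170:280,225:355]
A=cv2.resize(a,(750,450),interpolation=cv2.INTER_CUBIC);cv2.imwrite('pics/ca.png',cv2.convertScaleAbs(A,alpha=1.5,beta=20))
B=cv2.resize(b,(709,600),interpolation=cv2.INTER_CUBIC);cv2.imwrite('pics/cb.png',cv2.convertScaleAbs(B,alpha=1.5,beta=20))
E
```

```text
(no output)
```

View pics/ca.png

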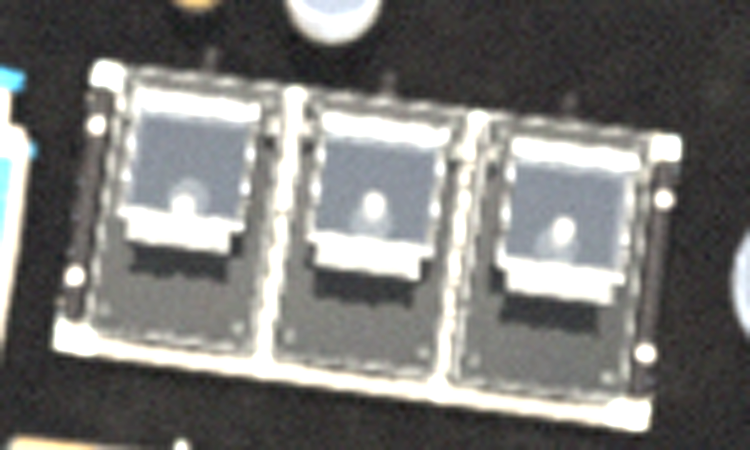

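View pics/cb.png

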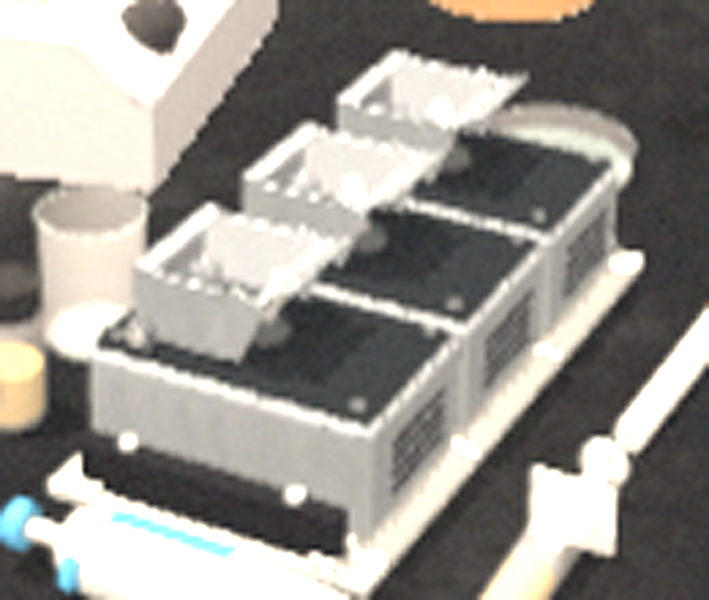

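```bash
cat >h.py <<'E'
from rig import *
import cv2,numpy as np
from scipy.spatial.transform import Rotation as Ro
def ray(n,uv,st=None):
    p=camera_params(n);d=np.linalg.inv(p["K"])@[uv[0],uv[1],1.]
    if n=="wrist":
        H=np.array(p["hand_eye"]);R=Ro.from_rotvec(st["eef_rot"]).as_matrix()
        return R@H[:3,3]+st["eef_pos"],R@H[:3,:3]@d
    return np.array(p["eye"]),Ro.from_rotvec(p["attitude"]).as_matrix()@d
def onz(n,uv,z,st=None):
    o,d=ray(n,uv,st);return o+d*(z-o[2])/d[2]
def tri(n1,a,n2,b):
    o,d=ray(n1,a);p,e=ray(n2,b);s=np.linalg.lstsq(np.c_[d,-e],p-o,rcond=None)[0]
    x,y=o+d*s[0],p+e*s[1];return (x+y)/2,np.linalg.norm(x-y)
E
python3 - <<'E'
from h import *
np.set_printoptions(precision=4,suppress=True)
T=lambda u,v:(235+u/5-.4,165+v/5-.4)
S=lambda u,v:(225+u/5.4538-.4,170+v/5.4545-.4)
for n,c in dict(tabL=(180,247),tabM=(367,272),tabR=(557,297)).items(): print(n,onz("top",T(*c),.090))
for n,c in dict(leverL=(184,203),M=(374,206),R=(563,230)).items(): print(n,onz("top",T(*c),.08))
for n,c in dict(seam1b=(295,95),seam1f=(265,360),seam2b=(478,115),seam2f=(440,380)).items(): print(n,onz("top",T(*c),.056))
# hood back-top corners, left & tab corner
print(tri("top",T(128,92),"side",S(140,270)),tri("top",T(255,105),"side",S(210,208)))
s=state();print(Ro.from_rotvec(s["eef_rot"]).as_matrix())
E
```

```text
tabL [ 0.525  -0.2742  0.09  ]
tabM [ 0.5139 -0.3459  0.09  ]
tabR [ 0.5028 -0.418   0.09  ]
leverL [ 0.5432 -0.2755  0.08  ]
M [ 0.5405 -0.3495  0.08  ]
R [ 0.5295 -0.4223  0.08  ]
seam1b [ 0.589  -0.3197  0.056 ]
seam1f [ 0.4826 -0.3055  0.056 ]
seam2b [ 0.5791 -0.3929  0.056 ]
seam2f [ 0.4733 -0.3747  0.056 ]
(array([ 0.5852, -0.2551,  0.0853]), np.float64(0.003221590139874973)) (array([ 0.5792, -0.3045,  0.085 ]), np.float64(0.0027366483096991517))
[[-0.9103  0.4139 -0.0005]
 [ 0.4139  0.9103 -0.0012]
 [-0.0001 -0.0013 -1.    ]]
```

Call:
step_arm:
  jaw: [1,1,1,1,1,1,1,1,1,1]
  offset:
    - [0,0,0]
    - [0,0,0]
    - [0,0,0]
    - [-0.44,-0.87,0]
    - [-0.44,-0.87,0]
    - [-0.44,-0.87,0]
    - [-0.44,-0.87,0]
    - [-0.44,-0.87,0]
    - [-0.44,-0.87,0]
    - [-0.44,-0.87,0]
  spin: [-0.0145,-0.0145,-0.0145,0,0,0,0,0,0,0]
  force: 20

```text
t: 0.98
eef_pos: [0.3434, 0.3075, 0.3038]
eef_rot: [0.24, 3.132, -0.0]
ft_force: [1.0, -1.0, 0.2]
width: 0.0
```

Call:
step_arm:
  jaw: [1,1,1,1,1,1,1,1,1,1]
  offset:
    - [-0.44,-0.87,0]
    - [-0.44,-0.87,0]
    - [-0.44,-0.87,0]
    - [-0.44,-0.87,0]
    - [-0.44,-0.87,0]
    - [-0.44,-0.87,0]
    - [-0.44,-0.87,0]
    - [-0.285,-0.85,0]
    - [-0.285,-0.85,0]
    - [-0.285,-0.85,0]
  spin: [0,0,0,0,0,0,0,0,0,0]

```text
t: 1.82
eef_pos: [0.4459, -0.0582, 0.3038]
eef_rot: [-0.241, -3.132, -0.0]
ft_force: [0.9, 0.5, -0.0]
width: -0.0001
```

Call:
step_arm:
  jaw: [1,1,1,1,1,1,1,1]
  offset:
    - [-0.285,-0.85,0.2]
    - [-0.285,-0.85,0.3]
    - [-0.285,-0.85,0.4]
    - [-0.285,-0.85,0.4]
    - [-0.285,-0.85,0.4]
    - [-0.285,-0.85,0.4]
    - [0,0,0.4]
    - [0,0,0]
  spin: [0,0,0,0,0,0,0,0]

```text
t: 2.48
eef_pos: [0.4803, -0.2707, 0.2007]
eef_rot: [-0.248, -3.127, -0.001]
ft_force: [-0.1, 1.3, -0.0]
width: -0.0
```

```bash
python3 - <<'E'
from h import *
s=state();print({k:np.round(v,4) for k,v in s.items()})
im=capture("wrist");cv2.imwrite("pics/w1.png",im[:,:,::-1])
E
```

```text
{'t': np.float64(2.4833), 'q': array([ 0.6116,  0.755 , -0.3069,  1.8747,  0.3916,  0.5763,  1.4626]), 'qd': array([-0.0391, -0.0589, -0.0676,  0.0262, -0.0327,  0.0476,  0.0104]), 'joint_efforts': array([ 1.63920e+00, -5.08716e+01, -1.77730e+00, -1.16476e+01,
        3.30600e-01, -4.64600e-01, -4.75000e-02]), 'eef_pos': array([ 0.4803, -0.2707,  0.2007]), 'eef_rot': array([-2.4840e-01, -3.1266e+00, -1.0000e-03]), 'ft_force': array([-0.1243,  1.3285, -0.0224]), 'torque': array([ 0.047 ,  0.0358, -0.0109]), 'width': np.float64(-0.0)}
```

View pics/w1.png

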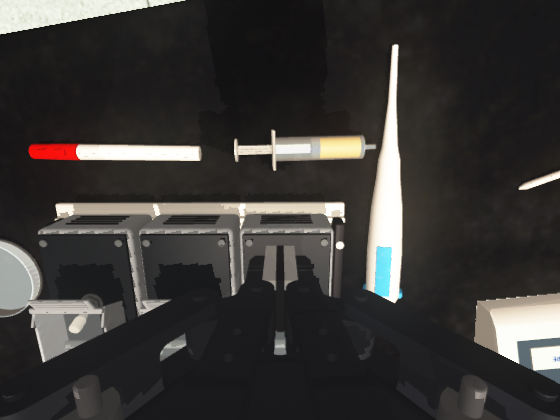

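```bash
python3 - <<'E'
from h import *
np.set_printoptions(precision=4,suppress=True)
s=state();R=Ro.from_rotvec(s["eef_rot"]).as_matrix();print(R)
yw=-.153;M=np.array([[np.cos(yw),-np.sin(yw)],[np.sin(yw),np.cos(yw)]])
P={n:onz("wrist",c,.056,s)[:2] for n,c in dict(Ll=(331,236),Lr=(244,235),Ml=(235,235),Mr=(144,235),seamLback=(334,310),Rl=(131,235),Rr=(44,235)).items()}
o=np.array([.5438,-.2770])
for n,p in P.items(): print(n,p,(M.T@(p-o))*1e3)
for st in (.056,.076): print(onz("wrist",(281,247),s["eef_pos"][2]-.073,s))
d=(P["Rr"]-P["Ll"]);print(np.linalg.norm(d),np.arctan2(-d[0],-d[1]))
E
cat > /dev/null
```

```text
[[-0.988   0.1546 -0.0035]
 [ 0.1546  0.988   0.0018]
 [ 0.0037  0.0012 -1.    ]]
Ll [ 0.5011 -0.2335] [-48.8164  36.4576]
Lr [ 0.4905 -0.2957] [-49.7827 -26.5845]
Ml [ 0.4895 -0.3021] [-49.803  -33.0988]
Mr [ 0.4793 -0.3671] [-50.0079 -98.9221]
seamLback [ 0.5621 -0.2381] [12.1968 41.2312]
Rl [ 0.4778 -0.3764] [ -50.0372 -108.319 ]
Rr [ 0.4681 -0.4385] [ -50.2329 -171.1645]
[ 0.4741 -0.2665  0.1292]
[ 0.4741 -0.2665  0.1292]
0.20762694371153084 0.1598220179465506
```

```bash
python3 - <<'E'
import cv2
im=cv2.imread('pics/w1.png')[195:370,130:350]
cv2.imwrite('pics/w1c.png',cv2.convertScaleAbs(cv2.resize(im,(754,600),interpolation=cv2.INTER_CUBIC),alpha=2.2,beta=20))
E
```

```text
(no output)
```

View pics/w1c.png

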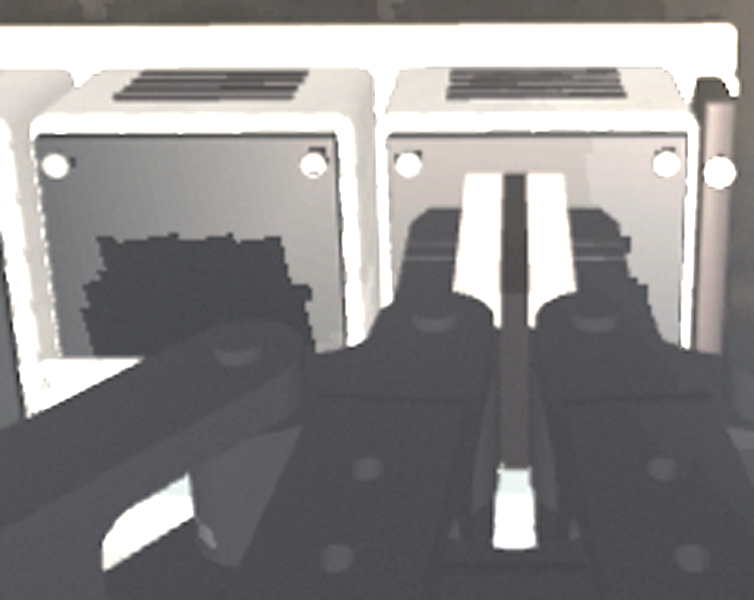

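```bash
python3 - <<'E'
from h import *
np.set_printoptions(precision=4,suppress=True)
n=state();print(n["t"],n["eef_pos"],n["eef_rot"],n["qd"])
s=dict(eef_pos=np.array([.4803,-.2707,.2007]),eef_rot=np.array([-.2484,-3.1266,-.001]))
for s in (s,n):
  sc=[onz("wrist",(130+u/3.427-.4,195+v/3.427-.4),.057,s)[:2] for u,v in((408,165),(666,165),(57,165),(313,163))]
  L=(sc[0]+sc[1])/2;m=(sc[2]+sc[3])/2;d=L-m;yw=-np.arctan2(d[0],d[1]);print(L,m,np.linalg.norm(d),yw)
  M=np.array([[np.cos(yw),-np.sin(yw)],[np.sin(yw),np.cos(yw)]])
  for p in ([.525,-.2742],[.5432,-.2755],[.5139,-.3459],[.5405,-.3495],s["eef_pos"][:2],onz("wrist",(280.3,247),s["eef_pos"][2]-.073,s)[:2],onz("wrist",(243,235),.056,s)[:2]): print("  rel screwmid",M.T@(np.array(p)-L)*1e3)
E
```

```text
2.5333 [ 0.4811 -0.2686  0.2022] [-0.2433 -3.1285 -0.0023] [-0.0286 -0.0501 -0.043   0.0028 -0.0079  0.0115  0.0035]
[ 0.4992 -0.2685] [ 0.4872 -0.3415] 0.07397968264953883 -0.16218358091890267
  rel screwmid [26.4212 -1.4814]
  rel screwmid [44.5923  0.1744]
  rel screwmid [ 27.0445 -74.0329]
  rel screwmid [ 53.8768 -73.2904]
  rel screwmid [-18.2574  -5.2452]
  rel screwmid [-25.6977  -4.629 ]
  rel screwmid [ -5.462  -31.1599]
[ 0.5008 -0.2663] [ 0.489  -0.3398] 0.07449528664541961 -0.1592051203866183
  rel screwmid [25.1033 -3.985 ]
  rel screwmid [43.2793 -2.3833]
  rel screwmid [ 25.5106 -76.538 ]
  rel screwmid [ 52.3449 -75.8755]
  rel screwmid [-19.0817  -5.4366]
  rel screwmid [-26.4213  -4.7518]
  rel screwmid [ -5.505  -31.3859]
```

Call:
step_arm:
  jaw: [1,1,1,1,1,1,1,1,1]
  offset:
    - [0,0.13,0.35]
    - [0,0,0.4]
    - [0,0,0.4]
    - [0,0,0.4]
    - [0,0,0.18]
    - [0,0,0]
    - [-0.33,0,0]
    - [-0.33,0,0]
    - [0,0,0]
  spin: [0,0,0,0,0,0,0,0,0]

```text
t: 3.28
eef_pos: [0.5126, -0.2668, 0.1364]
eef_rot: [0.238, 3.127, -0.0]
ft_force: [0.8, -0.5, -0.5]
width: 0.0002
```

Call:
step_arm:
  jaw: [1,1,1]
  offset:
    - [0,0,0]
    - [0,0,0]
    - [0,0,0]
  spin: [0,0,0]

```text
t: 3.53
eef_pos: [0.5084, -0.267, 0.1351]
eef_rot: [-0.241, -3.132, 0.0]
ft_force: [-0.2, 0.8, -0.2]
width: 0.0001
```

```bash
cat >>h.py <<'E'
L0=np.array([.4995,-.2682]);YW=-.159
MM=np.array([[np.cos(YW),-np.sin(YW)],[np.sin(YW),np.cos(YW)]])
def rel():
    s=state();return np.round(np.r_[MM.T@(s["eef_pos"][:2]-L0),s["eef_pos"][2]-.129]*1e3,2),np.round(s["ft_force"],2)
E
python3 - <<'E'
from h import *
print(rel(),state()["eef_rot"])
a=capture("side")[150:290,215:365,::-1];w=capture("wrist")[190:370,180:380,::-1]
z=lambda i:cv2.convertScaleAbs(cv2.resize(i,None,fx=400/i.shape[1],fy=400/i.shape[1],interpolation=cv2.INTER_CUBIC),alpha=1.6,beta=20)
a,w=z(a),z(w);h=min(len(a),len(w));cv2.imwrite("pics/s2.png",np.hstack([a[:h],w[:h]]))
E
```

```text
(array([8.6 , 2.55, 6.09]), array([-0.16,  0.84, -0.22])) [-2.40835999e-01 -3.13157130e+00  1.01738375e-04]
```

View pics/s2.png

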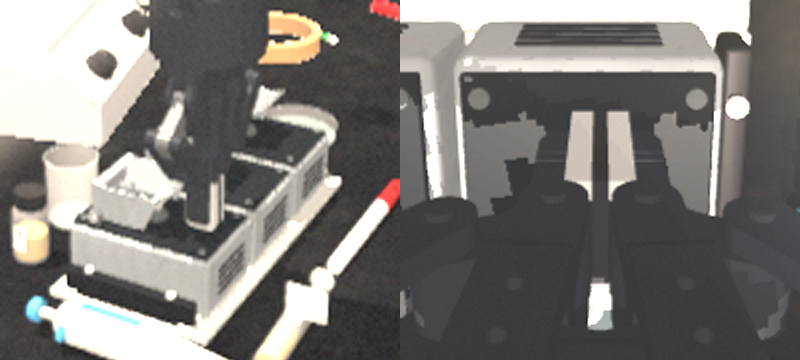

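Call:
step_arm:
  jaw: [1,1,1,1,1,1]
  offset:
    - [0,-0.06,0.04]
    - [-0.04,0,0.04]
    - [-0.04,0,0]
    - [-0.04,0,0]
    - [0,0,0]
    - [0,0,0]
  spin: [0,0,0,0,0,0]

```text
t: 4.13
eef_pos: [0.5132, -0.2703, 0.1313]
eef_rot: [-0.241, -3.131, -0.0]
ft_force: [-2.3, 0.4, 0.4]
width: 0.0
```

```bash
python3 - <<'E'
from h import *
print(rel())
E
```

```text
(array([13.84,  0.13,  2.28]), array([-2.28,  0.38,  0.37]))
```

Call:
step_arm:
  jaw: [1,1,1,1]
  offset:
    - [-0.03,0,0]
    - [-0.03,0,0]
    - [0,0,0]
    - [0,0,0]
  spin: [0,0,0,0]

```text
t: 4.47
eef_pos: [0.5136, -0.2704, 0.1311]
eef_rot: [-0.241, -3.127, -0.0]
ft_force: [-5.6, 0.7, 2.5]
width: -0.0003
```

```bash
python3 - <<'E'
from h import *
print(rel())
E
```

```text
(array([14.28,  0.06,  2.06]), array([-5.59,  0.71,  2.46]))
```

Call:
step_arm:
  jaw: [1,1,1,1]
  offset:
    - [0,0,-0.03]
    - [0,0,-0.03]
    - [0,0,-0.03]
    - [0,0,0]
  spin: [0,0,0,0]

```text
t: 4.8
eef_pos: [0.5156, -0.2707, 0.1353]
eef_rot: [-0.241, -3.132, 0.0]
ft_force: [-5.4, -0.0, 2.8]
width: -0.0002
```

```bash
python3 - <<'E'
from h import *
print(rel(),state()["eef_rot"])
E
```

```text
(array([16.32,  0.11,  6.32]), array([-5.38, -0.02,  2.77])) [-2.41019649e-01 -3.13156421e+00  1.92421928e-04]
```

Call:
step_arm:
  jaw: [1,1,1,1,1,1,1]
  offset:
    - [-0.03,0,-0.05]
    - [-0.03,0,-0.05]
    - [-0.03,0,-0.05]
    - [-0.03,0,-0.04]
    - [-0.03,0,-0.04]
    - [-0.03,0,-0.03]
    - [0,0,0]
  spin: [0,0,0,0,0,0,0]

```text
t: 5.38
eef_pos: [0.5249, -0.2718, 0.146]
eef_rot: [0.24, 3.129, 0.0]
ft_force: [-1.1, -0.8, 1.0]
width: 0.0005
```

```bash
python3 - <<'E'
from h import *
print(rel())
a=capture("side")[150:290,215:365,::-1];w=capture("wrist")[190:370,180:380,::-1]
z=lambda i:cv2.convertScaleAbs(cv2.resize(i,None,fx=400/i.shape[1],fy=400/i.shape[1],interpolation=cv2.INTER_CUBIC),alpha=1.6,beta=20)
a,w=z(a),z(w);h=min(len(a),len(w));cv2.imwrite("pics/s3.png",np.hstack([a[:h],w[:h]]))
E
```

```text
(array([25.64,  0.49, 17.01]), array([-1.13, -0.78,  0.97]))
```

View pics/s3.png

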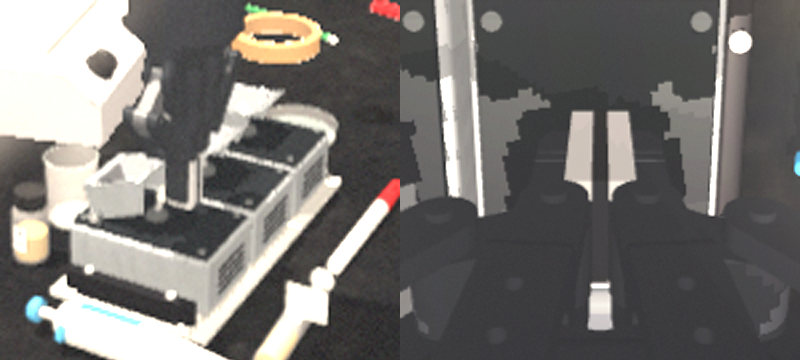

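Call:
step_arm:
  jaw: [1,1,1,1,1,1]
  offset:
    - [-0.03,0,0]
    - [-0.03,0,0]
    - [-0.03,0,0]
    - [-0.03,0,0]
    - [0,0,0]
    - [0,0,0]
  spin: [0,0,0,0,0,0]

```text
t: 5.98
eef_pos: [0.5282, -0.2724, 0.1455]
eef_rot: [0.241, 3.132, 0.0]
ft_force: [-1.7, 0.8, 1.7]
width: -0.0001
```

```bash
python3 - <<'E'
from h import *
print(rel())
E
```

```text
(array([28.98,  0.39, 16.45]), array([-1.69,  0.78,  1.67]))
```

Call:
step_arm:
  jaw: [1,1,1,1,1,1]
  offset:
    - [-0.03,0,0]
    - [-0.03,0,0]
    - [-0.03,0,0]
    - [0,0,0]
    - [0,0,0]
    - [0,0,0]
  spin: [0,0,0,0,0,0]

```text
t: 6.48
eef_pos: [0.5318, -0.273, 0.1455]
eef_rot: [0.241, 3.132, 0.0]
ft_force: [-0.0, 0.6, 0.0]
width: 0.0
```

```bash
python3 - <<'E'
from h import *
print(rel())
a=capture("side")[150:290,215:365,::-1];w=capture("top")[170:260,230:330,::-1]
z=lambda i:cv2.convertScaleAbs(cv2.resize(i,None,fx=400/i.shape[1],fy=400/i.shape[1],interpolation=cv2.INTER_CUBIC),alpha=1.6,beta=20)
a,w=z(a),z(w);h=min(len(a),len(w));cv2.imwrite("pics/s4.png",np.hstack([a[:h],w[:h]]))
E
```

```text
(array([32.64,  0.32, 16.47]), array([-0.04,  0.63,  0.  ]))
```

View pics/s4.png

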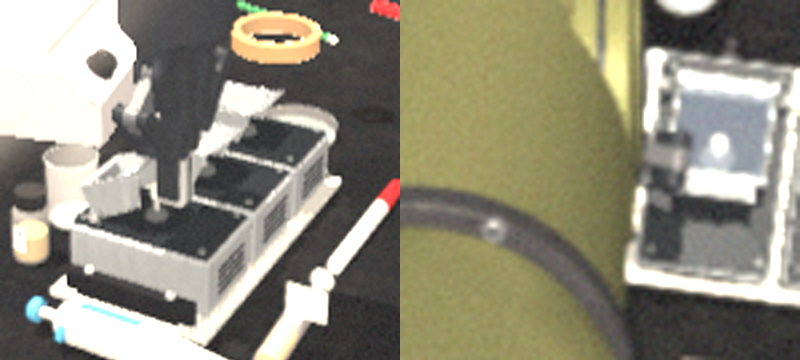

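Call:
step_arm:
  jaw: [1,1,1,1,1]
  offset:
    - [-0.03,0,0]
    - [-0.03,0,0]
    - [-0.03,0,0]
    - [0,0,0]
    - [0,0,0]
  spin: [0,0,0,0,0]

```text
t: 7.0
eef_pos: [0.5334, -0.2734, 0.1459]
eef_rot: [-0.241, -3.129, -0.0]
ft_force: [-6.1, 2.4, 7.1]
width: 0.0001
```

```bash
python3 - <<'E'
from h import *
print(rel())
a=capture("side")[190:250,230:310,::-1]
cv2.imwrite("pics/s5.png",cv2.convertScaleAbs(cv2.resize(a,None,fx=9,fy=9,interpolation=cv2.INTER_CUBIC),alpha=1.5,beta=20))
E
```

```text
(array([34.31,  0.28, 16.92]), array([-6.07,  2.38,  7.1 ]))
```

View pics/s5.png

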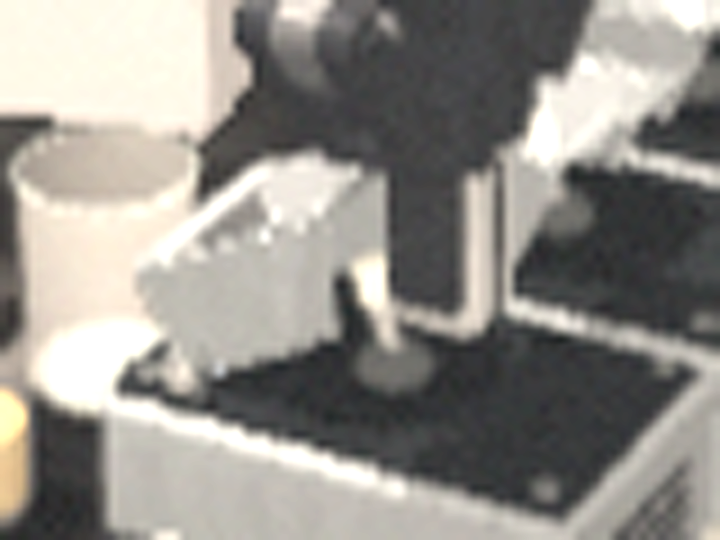

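Call:
step_arm:
  jaw: [1,1,1,1,1,1,1,1,1,1]
  offset:
    - [0.08,0,0]
    - [0.08,0,0]
    - [0.1,0,0]
    - [0.15,0,0]
    - [0.2,0,0]
    - [0.2,0,0]
    - [0.3,0,0]
    - [0.3,0,0]
    - [0.3,0,-0.5]
    - [0,0,-1]
  spin: [0,0,0,0,0,0,0,0,0,0]

```text
t: 7.88
eef_pos: [0.4615, -0.2619, 0.2023]
eef_rot: [-0.24, -3.119, -0.005]
ft_force: [0.7, -0.7, 0.1]
width: -0.0004
```

Call:
step_arm:
  jaw: [1,1,1,1,1,1,1,1,1,1]
  offset:
    - [0,0.5,-0.8]
    - [0,0.8,-0.5]
    - [0,0.9,0]
    - [0,0.9,0]
    - [0,0.9,0]
    - [0,0.9,0]
    - [0,0,0]
    - [0,0,0]
    - [0,0,0]
    - [0,0,0]
  spin: [0,0,0,0,0,0,0,0,0,0]

```text
t: 8.72
eef_pos: [0.4967, -0.0712, 0.2573]
eef_rot: [-0.245, -3.131, 0.002]
ft_force: [-0.1, -0.4, -0.5]
width: -0.0002
```

```bash
python3 - <<'E'
from h import *
print(rel())
a=capture("top")[165:300,215:415,::-1]
b=capture("side")[170:290,220:350,::-1]
z=lambda i:cv2.convertScaleAbs(cv2.resize(i,None,fx=400/i.shape[1],fy=400/i.shape[1],interpolation=cv2.INTER_CUBIC),alpha=1.5,beta=20)
a=cv2.convertScaleAbs(cv2.resize(capture("top")[165:255,235:385,::-1],(750,450),interpolation=cv2.INTER_CUBIC),alpha=1.5,beta=20)
cv2.imwrite("pics/t6.png",a);cv2.imwrite("pics/s6.png",z(b))
E
```

```text
(array([-33.99, 194.12, 128.33]), array([-0.11, -0.4 , -0.54]))
```

View pics/t6.png

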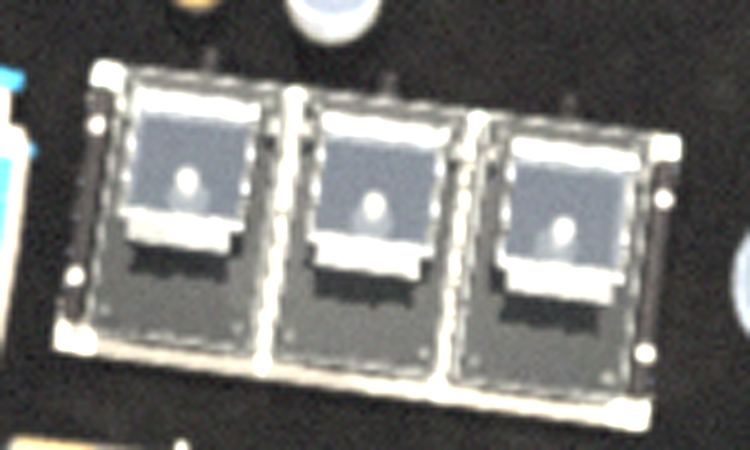

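```bash
python3 - <<'E'
from h import *
a=cv2.imread("pics/top0.png").astype(int);b=capture("top")[:,:,::-1].astype(int)
d=(abs(a-b).max(2)>60)[150:300,215:425];ys,xs=np.nonzero(d);print(len(ys),sorted(set(zip((xs+215)//5*5,(ys+150)//5*5)))[:30])
print(close_job())
E
```

```text
17 [(np.int64(270), np.int64(195)), (np.int64(270), np.int64(200)), (np.int64(270), np.int64(205))]
the job is handed in; nothing more can be done
None
```

I switched on the left-hand switch, the only one that was off, and the job is handed in at about 9 s of the 38 s allowed. Its guard is shut again.

**How it was done:** The interface can turn the tool only about its own axis, so I could not lean the finger in by the 0.35 rad you asked for. Instead I pressed the shut, upright fingertip lightly against the tab. Friction then carried the tab up as the finger rose and moved back. With the guard resting on the finger, I pushed the lever over and drew straight out to the front.

**Forces:** The highest wrist force I read was about 10 N, at the end of the push. I think the raised tab was meeting the wider part of the gripper there, and I did not press further.

**Last checks:**
- **Levers and guards:** in the final top picture all three levers lean to the back and all three guards are shut.
- **Surroundings:** compared with the first top picture, only the area of that one lever changed, so the things lying around and the other two switches look unmoved.
- **Robot:** it stands clear, with about 0.7 N on the wrist.

No check failed. I did not measure the guard and lever angles as numbers. I judged them from the pictures and the finger's position, which put the guard up by roughly 0.35 rad or more while the lever was being pushed.

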